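# Dock the long tube carrier on the shaker's twin pins

## Task

Pick up the longer of the two tube carriers (the upright handle is there to take it by) and hang it on the shaker: both of its round holes over the two upright pins, lowered (not dropped) until the plate lies flat on the shaker's steel platform, then let go. Leave the shorter carrier and the white bottle where they are.

Things in the scene. Friction and masses are not known exactly. Their poses are not given: they have to be found in the camera images.
- carrier_mid (a point): Long tube carrier, centre 35 mm above its underside. Flat aluminium plate 190 (x) x 80 (y) x 8 mm; round 34 mm through holes centred at x = +65 and -65 mm; upright grey handle in the middle, 16 mm thick (x), 40 wide (y), top 70 mm above the underside; tube rows at y = +29 and -29, 14 wide, 21 mm high. z up. Same after a half turn. 0.2 to 0.5 kg.
- dock (a point): Point on top of the fixed white shaker's flat steel platform (60 mm above the bench, 125 x 210 mm), midway between two upright pins at y = +65 and -65 mm. Pins 10 mm thick, 35 mm tall, the last 10 mm pointed. z up. When the long carrier is seated its centre is 35 mm above this point, its x along this y. Shaker 170 (x) x 220 (y) mm.
- short_carrier_mid (a point): Short tube carrier, not to be used: same make and handle, but its plate is 130 x 80 mm with the two 34 mm holes only 80 mm apart, so it does not fit the pins. Point 35 mm above its underside, axes as for the long carrier.
- bottle_mid (a point): Centre of a white plastic bottle standing on the bench, 56 mm in diameter, 100 mm high; point 50 mm above the bench.
Mind the look-alikes: they are no part of the job. What is shaped like the part that bears carrier_mid but turquoise is not meant.

How it is judged:
By the outcome, as a careful person would: the job done as asked, in the order asked, and still so for the second after the job is handed in, with the robot touching nothing.
It also fails if it takes over 32 s, if anything falls off the work surface, if the arm or the gripper's body presses on something with over 40 N, if the wrist force passes 120 N, or if a joint passes its speed limit or range.

## Robot

A 6-joint arm with a two-finger parallel gripper is mounted at the origin on the work surface. World frame = base frame: x ahead of the robot, y to its left, z up, the work surface at z = 0. Lengths are in m, angles in rad, forces in N, time in s.
With the tool pointing down it reaches from about 0.325 to 0.775 m from the base axis. Payload 5.5 kg.
Tool frame: the origin (TCP) lies on the centre line of the jaws, within the pads' length; the fingertips stand 14 mm ahead of it and the grasp point (between the pads) lies 5 mm behind it; z points along the fingers, y is the line along which they close (so a half turn about z gives the same grasp; the last joint's range is limited). The gripper opens to 85 mm and grips with 20 to 120 N. Pads are 22 mm wide; open, the fingers measure 114 mm over their backs; the gripper's body (76 mm by 85 mm) begins 54 mm behind the grasp point. The pads swing forward as they close: fully open they stand 13 mm farther back than shut.
Start: joints at [-1.308, 0.091, 1.231, -0, 1.82, -0.057], TCP at [0.189, -0.57, 0.245] pointing down, gripper open.
Joint ranges: [-2.87, 2.87], [-0.86, 2.18], [0.17, 2.46], [-1.51, 4.65], [0.06, 2.69], [-2.65, 2.65]. Speed limits (rad/s): [2.57, 2.57, 3.01, 3.14, 3.14, 3.14].

## Interface

Orientations are given as a unit quaternion [x, y, z, w].
In Python, from cell import r gives the robot as it stands.
- The arm moves only by the tool move_arm, never from a script. Its argument "motion" is one flat list of numbers, 4 for each row, row after row: the shift along the tool's x, y, z in m, then the turn about the tool's z in rad. A call has exactly 5 rows; each row is the pose to reach, as a shift and turn from the pose commanded when the call began, along the tool's axes at that moment; what a row does not reach only later rows make up. A row lasts 1/12 s, in which the tool goes at most 41.7 mm and 7.16 degrees, less where a joint would pass 70% of its speed; a pose out of reach is approached as far as the arm can. A call with a gripper value outside its range is refused whole. "fingers" is the closure, from 0 (fully open) to 1 (shut), set as the call begins (left out, the last holds). The fingers move at their own pace and stop on an object; "grip_force" is the grip in N (left out, the last holds). Time passes only in rows, so rows that repeat a pose let the fingers close, or fill a call up. It gives the time, the measured TCP pose, the force, the opening and the grip force at its end, in the units of the state.
- r.get_obs(): the state, without advancing time (a new reading comes with each control period).
- r.grab_frame(name): name is "scene" or "top" or "wrist"; returns the picture (384x512x3 uint8, red, green, blue); there is no depth.
- r.camera_info(name): a dict with "mtx" (3x3 intrinsics, pixels), "k1" (the pictures are not rectified: a ray, as slopes to the right and down, at radius r is drawn at 1 + k1 r^2 times it, then the intrinsics apply), "R" (3x3) and "t" (3): a world point X has camera coordinates R X + t; the wrist camera has in their place "T_tool_cam" (4x4, takes a point from camera to tool coordinates, whose origin is the TCP and whose axes are the flange's). Camera axes: x right, y down, z forward; pixel columns grow to the right and rows downward; lengths in m; the calibration is good to about 2 mm. A picture is of the moment at which its call begins: read the wrist's pose just before it. camera_info takes no time and is no camera call.
- r.finish_job(): hands the job in; it is judged then, once.
Trained networks look in the newest picture that a camera, given by its name, has taken for a name from the list of things; names that differ only in an ending like _2 or _b are one class to them, and where a whole thing is asked for, a point or a joint stands for the part that bears it (a point fixed in the world has none). Each returns a list of dicts, best first, with "conf" (0 to 1); they miss things now and then, are a little off and sometimes report something else, mostly with a low value. They report only what shows in the picture. A call takes as long as a camera call. They do not tell look-alikes from the thing itself.
- r.outline_of(camera, thing): "region" (384x512 bool, what is visible of it) and "box" ([left, top, right, bottom] in pixels, round what is visible of it).
- r.spot_point(camera, thing): "pixel" ([row, column] in pixels: a listed point, or the origin of a listed thing).
The state is a dict: "clock": time; "joint_pos": joint angles; "qd": joint speeds; "tau": joint torques, N m; "tcp_pos": TCP position; "tool_rot": TCP orientation; "force": force on the tool from outside, world axes, zero at the start; "moment": the same for the moment, N m; "finger_gap": finger opening in m; "grip_force": force on a finger pad.
Only numpy, scipy, OpenCV 4.12 (cv2) and the standard library are available. Lean on these libraries where they do the work, as an engineer would, in place of code of your own. Each camera call takes 0.05 s, during which the arm holds its last target. There are 200 camera calls.

## Working session

There is one attempt and no reset: what is moved stays moved. The work goes in short steps, Python scripts to look and compute and a tool call to move; the robot and the scene stay as the last step left them, time stands still between calls to the robot, and variables do not carry over. Pictures are saved under pics/ and viewed, at most 10 in all, crops included, and the job is handed in when it is done.

Besides the shell and the picture viewer there is one more tool, called after "Call:" as name(argument=value, ...) on one line, values as JSON. move_arm: Moves the arm, as the interface text tells. Its arguments: {"type":"object","properties":{"motion":{"type":"array","items":{"type":"number"}},"fingers":{"type":"number"},"grip_force":{"type":"number"}},"required":["motion"]}

```bash
mkdir -p pics; ls
cat > h.py <<'E'
import numpy as np, cv2
from cell import r
from scipy.spatial.transform import Rotation as Ro
def cam(name,obs=None):
    c=r.camera_info(name); K=np.array(c["mtx"]); k1=c["k1"]
    if "R" in c: R=np.array(c["R"]);t=np.array(c["t"])
    else:
        T=np.array(c["T_tool_cam"]); W=np.eye(4); W[:3,:3]=Ro.from_quat(obs["tool_rot"]).as_matrix(); W[:3,3]=obs["tcp_pos"]
        M=np.linalg.inv(W@T); R=M[:3,:3];t=M[:3,3]
    return K,k1,R,t
def toworld(C,pix,z):
    # pix (u,v)=col,row ; intersect plane z
    K,k1,R,t=C
    d=cv2.undistortPoints(np.array([[pix]],float),K,np.array([k1,0,0,0.]))[0,0]
    ray=R.T@np.array([d[0],d[1],1]); o=-R.T@t
    return o+ray*(z-o[2])/ray[2]
def topix(C,X):
    K,k1,R,t=C
    return cv2.projectPoints(np.atleast_2d(np.array(X,float)),cv2.Rodrigues(R)[0],t,K,np.array([k1,0,0,0.]))[0][:,0]
def save(n,im): cv2.imwrite("pics/"+n+".png",cv2.cvtColor(im,cv2.COLOR_RGB2BGR))
E
python3 - <<'E'
from h import *
print(r.get_obs())
ims=[r.grab_frame(n) for n in("scene","top")]
for n,i in zip(("scene","top"),ims): save(n,i)
Z={"carrier_mid":.035,"short_carrier_mid":.035,"dock":.06,"bottle_mid":.05}
for n in("top","scene"):
    C=cam(n)
    print(n,-C[2].T@C[3])
    for k,z in Z.items():
        for d in r.spot_point(n,k):
            p=d["pixel"]; print(n,k,round(d["conf"],2),np.round(p,1),toworld(C,(p[1],p[0]),z).round(4))
print(r.get_obs()["clock"])
E
```

```text
pics
{'clock': 0.0, 'joint_pos': array([-1.30773282e+00,  9.18284210e-02,  1.23191495e+00, -2.45716945e-05,
        1.81981409e+00, -5.67145200e-02]), 'qd': array([ 5.65151994e-04,  1.28785797e-03, -4.23725487e-06, -1.06551981e-04,
       -6.62846467e-04,  5.23839236e-04]), 'tau': array([ 3.68457113e-04, -4.58727551e+01, -4.18022811e+01, -9.30520514e-05,
        1.16309960e-02, -2.88892068e-05]), 'tcp_pos': array([ 0.18852544, -0.5693263 ,  0.24415267]), 'tool_rot': array([ 9.87244963e-01,  1.59205583e-01, -1.13025347e-04, -9.75948528e-04]), 'force': array([-0.40601584, -0.75608941,  0.35066275]), 'moment': array([ 0.02388052, -0.05705122,  0.06556242]), 'grip_force': 0.0, 'finger_gap': 0.08535951480717882}
top [0.2704294  0.00804659 1.29373071]
top carrier_mid 0.88 [294.  195.6] [0.3245 0.1483 0.035 ]
top carrier_mid 0.83 [203.9 280.9] [ 0.5338 -0.0954  0.035 ]
top carrier_mid 0.72 [286.9 363.6] [ 0.2973 -0.2778  0.035 ]
top short_carrier_mid 0.94 [196.6 350.3] [ 0.5338 -0.2805  0.035 ]
top dock 0.89 [198.4 147.9] [0.5802 0.2492 0.06  ]
top bottle_mid 0.78 [141.2 263.4] [ 0.7075 -0.0679  0.05  ]
scene [ 1.14359876 -0.07573908  0.93024703]
scene carrier_mid 0.79 [204.2 223.4] [ 0.5469 -0.1009  0.035 ]
scene carrier_mid 0.78 [134.8 160.1] [ 0.3002 -0.2702  0.035 ]
scene carrier_mid 0.6 [133.8 302.9] [0.3255 0.1308 0.035 ]
scene short_carrier_mid 0.82 [202.4 151.5] [ 0.5285 -0.2804  0.035 ]
scene dock 0.6 [200.5 363. ] [0.5778 0.2412 0.06  ]
scene dock 0.34 [204.6 151.9] [ 0.5522 -0.2733  0.06  ]
scene bottle_mid 0.75 [261.3 238. ] [ 0.7133 -0.0734  0.05  ]
0.5
```

View pics/top.png

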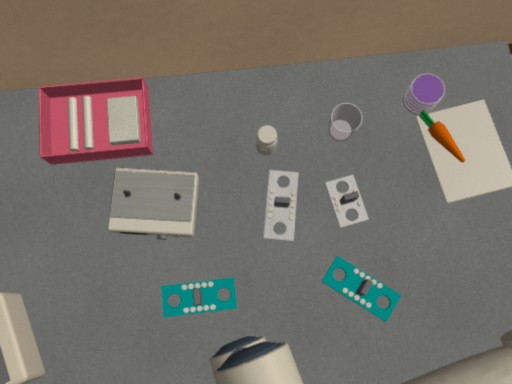

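View pics/scene.png

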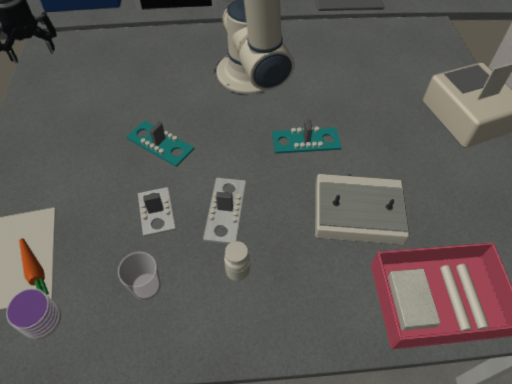

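Top view: three carrier-shaped things, at (282,204) grey aluminium, and at (199,297) and (363,288) turquoise look-alikes. The small grey one at (347,200) is the short carrier. The target is the grey long one at (282,204). The shaker is at (153,202), with pins near (127,193) and (178,196). I'll confirm with a crop and measure holes and pins.

Run:
```python
from h import *
im=cv2.cvtColor(cv2.imread("pics/top.png"),cv2.COLOR_BGR2RGB)
cr=im[155:250,100:380]; cr=cv2.resize(cr,None,fx=2.85,fy=2.85,interpolation=cv2.INTER_CUBIC); save("crop",cr)
r.grab_frame("top"); C=cam("top")
for th,zz in(("carrier_mid",.008),("dock",.06)):
    for d in r.outline_of("top",th):
        c=cv2.minAreaRect(np.argwhere(d["region"])[:,::-1].astype(np.float32))
        b=cv2.boxPoints(c); w=np.array([toworld(C,p,zz)[:2] for p in b])
        e=w[1]-w[0];f=w[2]-w[1]; l=e if np.linalg.norm(e)>np.linalg.norm(f) else f
        print(th,round(d["conf"],2),d["box"],w.mean(0).round(4),np.linalg.norm(e).round(3),np.linalg.norm(f).round(3),"deg",np.degrees(np.arctan2(l[1],l[0])).round(1))
```

```text
carrier_mid 0.72 [158.7, 277.9, 236.4, 319.3] [0.3166 0.1444] 0.194 0.082 deg -89.8
carrier_mid 0.7 [261.8, 171.1, 297.6, 244.0] [ 0.5362 -0.0978] 0.189 0.081 deg -11.3
carrier_mid 0.58 [324.0, 257.2, 399.9, 318.3] [ 0.2956 -0.2762] 0.084 0.192 deg -128.2
dock 0.58 [105.9, 169.9, 195.7, 238.9] [0.5668 0.2356] 0.18 0.228 deg -102.0
```

View pics/crop.png

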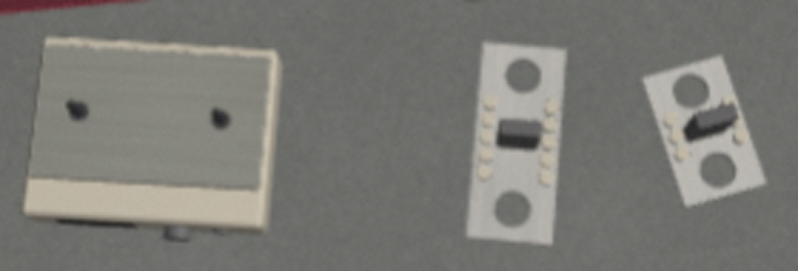

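The crop shows the aluminium long carrier at crop (518,135), with wide-spaced holes at (523,75) and (513,209). The short carrier is at (710,122), and the shaker pins are at (77,110) and (220,119).

```bash
cat >> h.py <<'E'
def plan(target,yhead,obs=None):
    """tool-frame shift and z turn to reach target TCP with tool y heading (deg)"""
    o=obs or r.get_obs(); R=Ro.from_quat(o["tool_rot"]).as_matrix()
    h=np.degrees(np.arctan2(R[1,1],R[0,1]))
    turn=-((yhead-h+180)%360-180)
    print("clock",round(o["clock"],2),"tcp",o["tcp_pos"].round(4),"head",h.round(2),"tilt",R[2].round(4),"shift",(R.T@(np.array(target)-o["tcp_pos"])).round(4),"turn rad",np.radians(turn).round(4))
E
python3 - <<'E'
from h import *
C=cam("top"); f=lambda x,y,z:toworld(C,(100+(x+.5)/2.85-.5,155+(y+.5)/2.85-.5),z)
a,b=f(523,75,.006),f(513,209,.006); print(a,b,(a+b)/2,np.linalg.norm(a-b),np.degrees(np.arctan2(*(a-b)[1::-1])))
a,b=f(77,110,.078),f(220,119,.078); print(a,b,(a+b)/2,np.linalg.norm(a-b),np.degrees(np.arctan2(*(a-b)[1::-1])))
plan([.537,-.098,.22],-10.5)
E
```

```text
[ 0.603011   -0.11164236  0.006     ] [ 0.4745218  -0.08653609  0.006     ] [ 0.5387664  -0.09908923  0.006     ] 0.13091905219205746 -11.056064113012056
[0.59497403 0.29878716 0.078     ] [0.57293159 0.17165904 0.078     ] [0.58395281 0.2352231  0.078     ] 0.12902490846818399 80.16341695648894
clock 0.65 tcp [ 0.1886 -0.5696  0.2453] head -71.68 tilt [ 0.e+00  1.e-04 -1.e+00] shift [ 0.479  -0.3382  0.0253] turn rad -1.0678
```

Call:
move_arm(motion=[0.034,-0.024,0,0,0.068,-0.048,0,0,0.102,-0.072,0,0,0.136,-0.096,0,0,0.17,-0.12,0,0], fingers=0.0)

```text
clock: 1.07
tcp_pos: [0.3129, -0.4006, 0.2454]
tool_rot: [0.987, 0.159, 0.0, 0.0]
force: [0.9, 0.1, -0.4]
finger_gap: 0.0855
grip_force: 0.0
```

Call:
move_arm(motion=[0.034,-0.024,0,0,0.068,-0.048,0,0,0.102,-0.072,0,0,0.136,-0.096,0,0,0.17,-0.12,0,0])

```text
clock: 1.48
tcp_pos: [0.4367, -0.233, 0.2457]
tool_rot: [0.987, 0.159, 0.0, 0.0]
force: [1.5, -0.7, -0.6]
finger_gap: 0.0857
grip_force: 0.0
```

Call:
move_arm(motion=[0.034,-0.024,0.005,-0.12,0.068,-0.048,0.01,-0.24,0.102,-0.072,0.015,-0.36,0.136,-0.096,0.02,-0.48,0.139,-0.098,0.025,-0.6])

```text
clock: 1.9
tcp_pos: [0.5396, -0.0926, 0.2196]
tool_rot: [0.893, 0.449, 0.001, -0.001]
force: [0.0, -0.1, -0.5]
finger_gap: 0.0855
grip_force: 0.0
```

Call:
move_arm(motion=[0,0,0,-0.12,0,0,0,-0.24,0,0,0,-0.36,0,0,0,-0.465,0,0,0,-0.465])

```text
clock: 2.32
tcp_pos: [0.5371, -0.098, 0.2204]
tool_rot: [0.768, 0.64, 0.0, 0.0]
force: [0.2, -0.8, -0.1]
finger_gap: 0.0851
grip_force: 0.0
```

Run:
```python
from h import *
o=r.get_obs(); im=r.grab_frame("wrist"); save("w1",im); C=cam("wrist",o)
for k in("carrier_mid",):
    for d in r.spot_point("wrist",k):
        p=d["pixel"]; print(k,round(d["conf"],2),np.round(p,1),toworld(C,(p[1],p[0]),.035).round(4))
    for d in r.outline_of("wrist",k):
        print(d["conf"],d["box"])
# dark circles
print(topix(C,[[.603,-.1116,.008],[.4745,-.0865,.008],[.5387,-.099,.07]]).round(1))
plan([.5387,-.099,.15],-11.1,o)
```

```text
carrier_mid 0.84 [167.4 261. ] [ 0.5419 -0.0954  0.035 ]
0.7 [66.1, 260.8, 117.8, 382.9]
0.66 [166.0, 122.4, 353.9, 202.5]
0.57 [0.0, 0.0, 55.2, 70.3]
[[321.5 165.7]
 [195.1 164.7]
 [258.7 181.8]]
clock 2.32 tcp [ 0.5371 -0.098   0.2204] head -10.43 tilt [-0.e+00  2.e-04 -1.e+00] shift [-0.0007  0.0017  0.0704] turn rad 0.0116
```

View pics/w1.png

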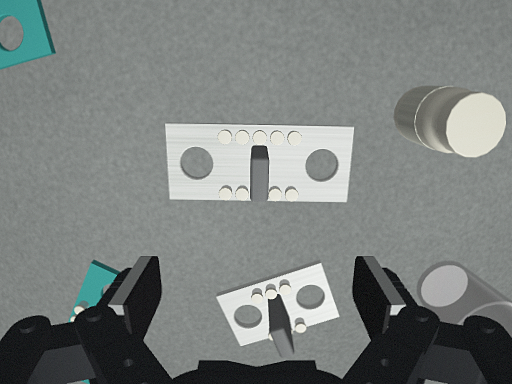

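Wrist view: the target plate is at centre, with holes at (196.5,163) and (322,165) and the handle top at (260,155). That is within about 1 px of the prediction. Descending.

Call:
move_arm(motion=[0,0.001,0.03,0.018,0,0.003,0.06,0.018,0,0.003,0.09,0.018,0,0.003,0.12,0.018,0,0.003,0.14,0.018])

```text
clock: 2.88
tcp_pos: [0.5387, -0.0985, 0.0769]
tool_rot: [0.776, 0.63, -0.001, -0.001]
force: [0.6, 0.3, -0.0]
finger_gap: 0.0854
grip_force: 0.0
```

Call:
move_arm(motion=[0,0,0.01,0,0,0,0.02,0,0,0,0.029,0,0,0,0.029,0,0,0,0.029,0])

```text
clock: 3.3
tcp_pos: [0.5404, -0.0988, 0.052]
tool_rot: [0.776, 0.631, 0.0, 0.0]
force: [0.0, -1.1, 0.4]
finger_gap: 0.0852
grip_force: 0.0
```

Call:
move_arm(motion=[0,0,0,0,0,0,0,0,0,0,0,0,0,0,0,0,0,0,0,0], fingers=1.0, grip_force=60)

```text
clock: 3.72
tcp_pos: [0.5402, -0.0987, 0.0517]
tool_rot: [0.775, 0.631, 0.0, 0.0]
force: [-0.5, 0.4, -0.5]
finger_gap: 0.0253
grip_force: 0.0
```

Call:
move_arm(motion=[0,0,0,0,0,0,0,0,0,0,0,0,0,0,0,0,0,0,0,0])

```text
clock: 4.13
tcp_pos: [0.5402, -0.0987, 0.0517]
tool_rot: [0.775, 0.631, 0.0, 0.0]
force: [-0.8, -0.2, 4.4]
finger_gap: 0.0152
grip_force: 60.2
```

Call:
move_arm(motion=[0,0,-0.02,0,0,0,-0.05,0,0,0,-0.085,0,0,0,-0.12,0,0,0,-0.14,0])

```text
clock: 4.55
tcp_pos: [0.5405, -0.0988, 0.1945]
tool_rot: [0.775, 0.631, 0.001, 0.001]
force: [2.0, -0.4, -3.1]
finger_gap: 0.0155
grip_force: 59.6
```

Call:
move_arm(motion=[0,0,-0.01,-0.12,0,0,-0.01,-0.24,0,0,-0.01,-0.36,0,0,-0.01,-0.48,0,0,-0.01,-0.6])

```text
clock: 4.97
tcp_pos: [0.5396, -0.0986, 0.1997]
tool_rot: [0.552, 0.834, -0.0, -0.001]
force: [-0.1, -0.0, -4.0]
finger_gap: 0.0149
grip_force: 59.3
```

Run:
```python
from h import *
o=r.get_obs(); im=r.grab_frame("wrist"); save("w2",im)
plan([.584,.235,.2],80.2,o); print(o["force"],o["moment"],o["finger_gap"])
```

```text
clock 4.97 tcp [ 0.5396 -0.0986  0.1997] head 23.03 tilt [ 0.0016 -0.002  -1.    ] shift [ 2.896e-01  1.714e-01 -2.000e-04] turn rad -0.9978
[-0.12399053 -0.0129561  -3.98804231] [ 0.00957009  0.02524317 -0.04486035] 0.014946569238541582
```

View pics/w2.png

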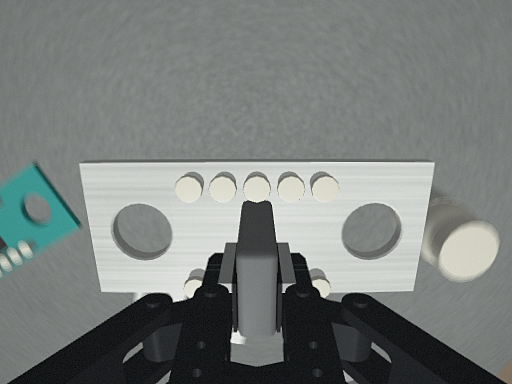

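Held carrier from the wrist: it sits square in the grip, holes at (142,231) and (372,231). Going over the shaker.

Call:
move_arm(motion=[0.02,0.012,0,0,0.05,0.03,0,0,0.085,0.05,0,0,0.12,0.071,0,0,0.155,0.092,0,0])

```text
clock: 5.43
tcp_pos: [0.5647, 0.0813, 0.2]
tool_rot: [0.556, 0.831, -0.001, -0.001]
force: [1.7, 0.1, -3.5]
finger_gap: 0.0154
grip_force: 59.4
```

Call:
move_arm(motion=[0.035,0.021,0,-0.12,0.07,0.041,0,-0.24,0.1,0.06,0,-0.36,0.12,0.072,0,-0.48,0.1346,0.0794,0,-0.6])

```text
clock: 5.85
tcp_pos: [0.5859, 0.2376, 0.1993]
tool_rot: [0.281, 0.96, -0.0, -0.001]
force: [0.9, -0.8, -3.3]
finger_gap: 0.0153
grip_force: 59.4
```

Call:
move_arm(motion=[0,0,0,-0.1,0,0,0,-0.2,0,0,0,-0.3,0,0,0,-0.398,0,0,0,-0.398])

```text
clock: 6.27
tcp_pos: [0.5861, 0.2346, 0.1997]
tool_rot: [0.088, 0.996, -0.001, -0.001]
force: [-0.1, -0.3, -3.7]
finger_gap: 0.015
grip_force: 59.5
```

Call:
move_arm(motion=[0,0,0,0,0,0,0,0,0,0,0,0,0,0,0,0,0,0,0,0])

```text
clock: 6.68
tcp_pos: [0.5865, 0.2345, 0.2012]
tool_rot: [0.089, 0.996, -0.0, -0.0]
force: [0.3, 0.9, -3.0]
finger_gap: 0.0154
grip_force: 59.5
```

Run:
```python
from h import *
o=r.get_obs(); im=r.grab_frame("wrist"); save("w3",im)
plan([.584,.235,.2],80.2,o); C=cam("wrist",o)
R=Ro.from_quat(o["tool_rot"]).as_matrix()
for s in(1,-1): print(topix(C,[o["tcp_pos"]+R@[0,s*.065,.044]]).round(1))
t=r.grab_frame("top"); save("top2",t)
```

```text
clock 6.68 tcp [0.5865 0.2345 0.2012] head 79.8 tilt [ 1.e-04 -0.e+00 -1.e+00] shift [0.0025 0.     0.0012] turn rad -0.007
[[371.6 232.3]]
[[141.1 232.8]]
```

View pics/w3.png

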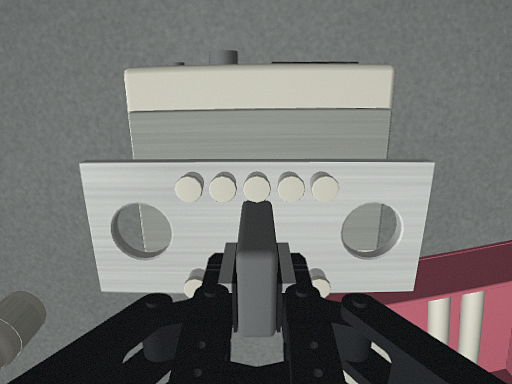

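Run:
```python
from h import *
o=r.get_obs(); C=cam("wrist",o)
a,b=toworld(C,(130,110),.06),toworld(C,(391,108.5),.06)
m=(a+b)/2; d=(b-a); print("corners",a,b,m,np.linalg.norm(d),np.degrees(np.arctan2(d[1],d[0])))
n=np.array([d[1],-d[0],0])/np.linalg.norm(d); print("platform centre",m+n*.0625)
C=cam("scene")
im=cv2.imread("pics/scene.png",0)
for (u,v) in((337,200),(390,205)):
    w=im[v-9:v+12,u-8:u+9]; ys,xs=np.where(w<75); p=(xs.mean()+u-8,ys.mean()+v-9); print(len(xs),p,toworld(C,p,.0775), "yrange",ys.min()+v-9,ys.max()+v-9)
print(topix(C,[[.584,.235,.06]]))
```

```text
corners [0.50895287 0.14726002 0.06      ] [0.54454914 0.35025779 0.06      ] [0.52675101 0.2487589  0.06      ] 0.20609509608497054 80.05413280263154
platform centre [0.58831172 0.23796405 0.06      ]
56 (np.float64(336.3392857142857), np.float64(200.625)) [0.58481402 0.17032496 0.0775    ] yrange 195 205
56 (np.float64(389.9642857142857), np.float64(204.66071428571428)) [0.6059157  0.29742031 0.0775    ] yrange 199 209
[[361.08364791 202.73854847]]
```

Call:
move_arm(motion=[-0.001,0.001,0.01,-0.005,-0.0015,0.0015,0.022,-0.005,-0.0015,0.0015,0.035,-0.005,-0.0015,0.0015,0.043,-0.005,-0.0015,0.0015,0.048,-0.005])

```text
clock: 7.2
tcp_pos: [0.5872, 0.2355, 0.1499]
tool_rot: [0.086, 0.996, -0.001, -0.002]
force: [0.2, 0.1, -3.9]
finger_gap: 0.0152
grip_force: 59.5
```

Run:
```python
from h import *
o=r.get_obs(); im=r.grab_frame("wrist"); s=r.grab_frame("scene")
plan([.588,.236,.112],80.1,o)
a=im[170:290,70:450]; b=s[150:260,280:470]
save("c4",np.vstack([cv2.resize(a,(760,240),interpolation=cv2.INTER_CUBIC),cv2.resize(b,(570,330),interpolation=cv2.INTER_CUBIC)[:, :].copy() if 0 else np.pad(cv2.resize(b,(570,330),interpolation=cv2.INTER_CUBIC),((0,0),(0,190),(0,0)))]))
```

```text
clock 7.2 tcp [0.5872 0.2355 0.1499] head 80.15 tilt [ 0.0038 -0.0021 -1.    ] shift [-0.0009  0.0007  0.0379] turn rad 0.0009
```

View pics/c4.png

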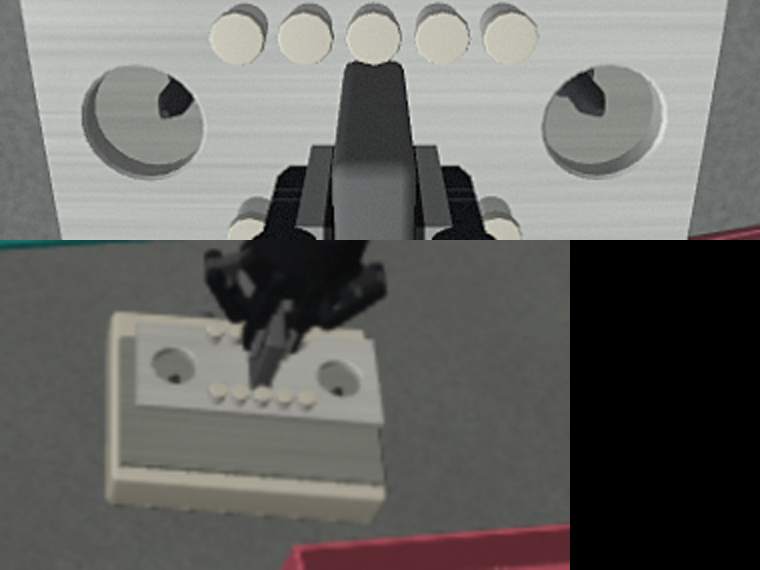

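Run:
```python
from h import *
o=r.get_obs(); C=cam("wrist",o)
a,b=[toworld(C,(70+x/2,170+y/2),.093) for x,y in((163,115),(600,113))]
print(a,b,(a+b)/2,np.linalg.norm(a-b))
m=np.array([.588,.236,.095]);u=np.array([np.cos(np.radians(80.1)),np.sin(np.radians(80.1)),0])
P=topix(C,[m-u*.065,m+u*.065,m-u*.065-[0,0,.035],m+u*.065-[0,0,.035]]);print((P-[70,170])*2)
```

```text
[0.57923803 0.17243662 0.093     ] [0.60142475 0.30278698 0.093     ] [0.59033139 0.2376118  0.093     ] 0.1322250667231515
[[157.38528706 110.61411608]
 [592.52452239 110.37235391]
 [187.75408069  70.68278029]
 [561.9678078   70.43938078]]
```

The holes show the pins at crop (163,115) and (600,113), within 3 mm of centre. Applying that small correction and lowering.

Call:
move_arm(motion=[-0.002,0.0015,0.002,0,-0.002,0.0015,0.01,0,-0.002,0.0015,0.018,0,-0.002,0.0015,0.026,0,-0.002,0.0015,0.033,0])

```text
clock: 7.72
tcp_pos: [0.5902, 0.2369, 0.119]
tool_rot: [0.086, 0.996, -0.0, -0.0]
force: [-0.0, 0.6, -3.7]
finger_gap: 0.0151
grip_force: 59.6
```

Call:
move_arm(motion=[0,0,0.001,0,0,0,0.002,0,0,0,0.003,0,0,0,0.004,0,0,0,0.004,0])

```text
clock: 8.13
tcp_pos: [0.5906, 0.237, 0.1166]
tool_rot: [0.086, 0.996, 0.0, 0.0]
force: [-0.0, -0.5, -4.1]
finger_gap: 0.0152
grip_force: 59.5
```

Call:
move_arm(motion=[0,0,0.001,0,0,0,0.002,0,0,0,0.003,0,0,0,0.003,0,0,0,0.003,0])

```text
clock: 8.55
tcp_pos: [0.5904, 0.2369, 0.1132]
tool_rot: [0.086, 0.996, -0.0, -0.0]
force: [-0.7, -0.3, -3.5]
finger_gap: 0.0153
grip_force: 59.5
```

Call:
move_arm(motion=[0,0,0.0005,0,0,0,0.001,0,0,0,0.0015,0,0,0,0.0015,0,0,0,0.0015,0])

```text
clock: 8.97
tcp_pos: [0.5904, 0.237, 0.1118]
tool_rot: [0.086, 0.996, 0.0, -0.0]
force: [0.3, 0.6, -3.3]
finger_gap: 0.0155
grip_force: 59.6
```

Call:
move_arm(motion=[0,0,0.0003,0,0,0,0.0006,0,0,0,0.001,0,0,0,0.001,0,0,0,0.001,0])

```text
clock: 9.38
tcp_pos: [0.5904, 0.237, 0.1117]
tool_rot: [0.086, 0.996, 0.0, 0.0]
force: [-3.8, -1.2, 4.2]
finger_gap: 0.0153
grip_force: 60.5
```

Contact: the vertical force went from −3.5 to +4 N, so it's seated. Opening part way so the fingers stay clear of the pins, then rising.

Call:
move_arm(motion=[0,0,0,0,0,0,0,0,0,0,0,0,0,0,0,0,0,0,0,0], fingers=0.5)

```text
clock: 9.8
tcp_pos: [0.5905, 0.237, 0.1106]
tool_rot: [0.086, 0.996, 0.0, 0.0]
force: [-0.5, 0.4, 0.6]
finger_gap: 0.043
grip_force: 0.0
```

Call:
move_arm(motion=[0,0,0,0,0,0,-0.005,0,0,0,-0.02,0,0,0,-0.04,0,0,0,-0.065,0])

```text
clock: 10.22
tcp_pos: [0.5897, 0.2367, 0.1749]
tool_rot: [0.086, 0.996, -0.001, -0.001]
force: [-0.2, -0.5, -0.2]
finger_gap: 0.0426
grip_force: 0.0
```

Call:
move_arm(motion=[0,0,-0.03,0,0,0,-0.06,0,0,0,-0.08,0,0,0,-0.1,0,0,0,-0.1,0])

```text
clock: 10.63
tcp_pos: [0.5913, 0.2373, 0.2822]
tool_rot: [0.086, 0.996, 0.002, 0.004]
force: [0.2, 1.6, 0.8]
finger_gap: 0.043
grip_force: 0.0
```

Run:
```python
from h import *
o=r.get_obs(); im=r.grab_frame("wrist"); s=r.grab_frame("scene")
print(o["clock"],o["tcp_pos"],o["force"])
b=cv2.resize(s[120:270,260:470],(560,400),interpolation=cv2.INTER_CUBIC)
a=cv2.resize(im,(240,180)) 
save("end",np.hstack([b,np.vstack([a,np.zeros((220,240,3),np.uint8)])]))
```

```text
10.6333 [0.59131465 0.23726003 0.2821948 ] [0.19861827 1.60024957 0.83450599]
```

View pics/end.png

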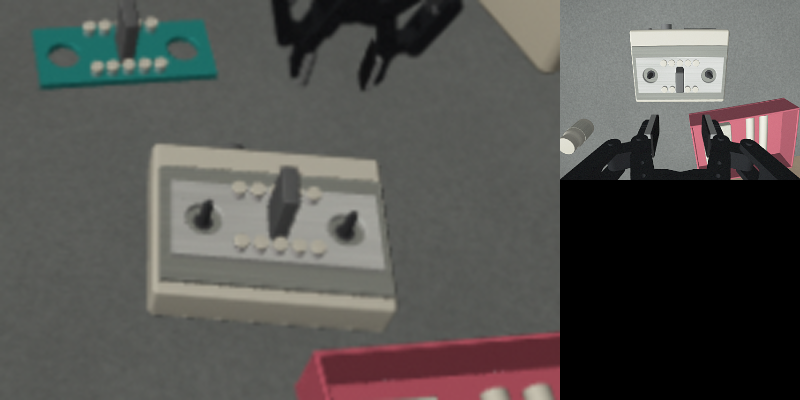

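The carrier lies flat on the platform, with a pin up through each hole at (205,215) and (347,228), and the gripper is clear.

```bash
python3 -c "
from cell import r
print(r.finish_job())"
```

```text
the job is handed in; nothing more can be done
None
```

The long carrier is on the shaker with both holes over the pins, lowered until it made contact and released, and the job was handed in at about 10.7 s; I never touched the short carrier or the bottle.

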